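# Hang up the stencil and show the carved tile to the inspection camera

### The job

Take the metal saddle stencil off the carved tile it sits on and hang it astride the bar of the low rail, one leg on either side, well between the posts, and let go of it. Then lift that same tile out of the stand and hold it in the air in front of the inspection camera: carved face square to the lens (which looks somewhat downwards, so the tile leans back to match), upright in the camera's view, the middle of the face on the lens axis and 20 cm from the lens. Finish holding the tile still there, do not put it down; leave the other tiles, the jars, the tools and the bowl as they are.

Things in the scene. Friction and masses are not known exactly. Their poses are not given: they have to be found in the camera images.
- tile: tile to show: off-white plaster slab 120 mm tall, 90 wide, 16 thick, about 0.34 kg, leafy sprig carved on one broad face; upright in any one of the stand's three slots, the one with the stencil over its top. Origin: centre of its underside. x: out of the carved face (away from the robot at the start); y: along its width; z: up to its top edge
- tile_face (a point): middle of the tile's carved face, 60 mm above its bottom edge, 8 mm in front of its mid-thickness; axes as the tile's
- stencil: bare steel saddle (inverted U), 70 mm wide along y, 30 mm across both legs, inner gap 22 mm, about 0.12 kg; legs hang 68 mm below the bridge, solid in their top 30 mm (grip both together there), open frame below. Origin: middle of the bridge's underside, which rests on tile or bar; bridge top 4 mm above it. x: leg to leg; y: along the tunnel; z: up
- stand: fixed wooden stand 215 by 120 mm with three slots 75 mm apart along its x, slots 19 mm wide, walls reaching 36 mm above the table, slot floor 12 mm above it; a tile stands in each, its top 132 mm above the table. Origin: centre of its underside. The slots run along y
- rail: fixed rail to the robot's right: a level steel bar, 16 mm thick and 240 mm long, along its y, on two posts at its ends. Origin on the table below the middle of the bar
- rail_mid (a point): middle of the bar, on its axis, 150 mm above the table; axes as the rail's
- lens (a point): centre of the front glass of the inspection camera (grey head on a post 382 mm tall, about 90 mm behind the glass), 280 to 340 mm above the table (varies). Its -x axis is the viewing direction, roughly towards the robot and 20 degrees below level; y: level, sideways; z: up in the picture. A tile shown right has its axes parallel to these, with the face middle at x = -0.20 m on the axis
- tile_b: another tile of the same size in the stand, with carved stripes; leave alone. Origin: centre of its underside
- tile_c: another tile of the same size in the stand, with a carved roundel; leave alone. Origin: centre of its underside
- jar_a: pigment jar with cork lid, 56 mm across, 75 mm tall, beyond the stand; leave alone. Origin: centre of its underside
- jar_b: pigment jar with cork lid, 56 mm across, 75 mm tall, beyond the stand; leave alone. Origin: centre of its underside
- jar_c: pigment jar with cork lid, 56 mm across, 75 mm tall, beyond the stand; leave alone. Origin: centre of its underside
- brush: brush lying along its x on the table near the robot; leave alone
- spatula: spatula 180 mm long lying on the table between rail and camera; leave alone
- bowl: white bowl 100 mm across, 45 mm tall, beyond the rail; leave alone. Origin: centre of its underside
There are look-alikes about, which are no part of the job. Of the things like the stencil, leave any that is red, turquoise or yellow; of the rest the smaller one is meant.

How it is judged (in metres and radians):
On the way:
1. the stencil hangs astride the bar, released, while the tile still stands in the stand (x of stencil in the frame of rail_mid between -0.014 and 0.014 m and y of stencil in the frame of rail_mid between -0.085 and 0.085 m and z of stencil in the frame of rail_mid between 0 and 0.016 m and angle between stencil's own z axis and vertical below 0.4 rad and angle between the y axis of stencil and the y axis of rail, either way round below 0.35 rad and contact force between stencil and rail above 0.2 N and contact force between stencil and the arm below 0.1 N and contact force between stencil and the fingers below 0.1 N and linear speed of stencil below 0.05 m/s and distance of tile from where it was at the start of the episode below 0.03 m), for 0.3 s.
At the end, for the whole second after the job is handed in: Stencil hangs free astride the bar, within 85 mm of its middle; tile still, held by the fingers alone, carved side to the lens, face middle within 25 mm of the lens axis each way and 170 to 230 mm from the lens, square and upright in the picture within 0.18 rad (x of stencil in the frame of rail_mid between -0.014 and 0.014 m and y of stencil in the frame of rail_mid between -0.085 and 0.085 m and z of stencil in the frame of rail_mid between 0 and 0.016 m and angle between stencil's own z axis and vertical below 0.4 rad and angle between the y axis of stencil and the y axis of rail, either way round below 0.35 rad and contact force between stencil and rail above 0.2 N and contact force between stencil and the arm below 0.1 N and contact force between stencil and the fingers below 0.1 N and linear speed of stencil below 0.05 m/s and x of tile_face in the frame of lens between -0.23 and -0.17 m and y of tile_face in the frame of lens between -0.025 and 0.025 m and z of tile_face in the frame of lens between -0.025 and 0.025 m and angle between the x axis of tile and the x axis of lens, either way round below 0.18 rad and angle between the z axis of tile and the z axis of lens, either way round below 0.18 rad and x of lens in the frame of tile above 0.1 m and angle between tile's own z axis and vertical below 1.2 rad and contact force between tile and the fingers above 1 N and contact force between tile and stand below 0.1 N and contact force between tile and rail below 0.1 N and height (world z) of tile above 0.08 m and linear speed of tile below 0.03 m/s and angular speed of tile below 0.2 rad/s); the arm keeps its last pose, push and grip.
It fails at once if another tile, a jar, a tool or the bowl is pushed more than 30 mm (distance of any of tile_b, tile_c, jar_a, jar_b, jar_c, brush, spatula, bowl from where it was at the start of the episode above 0.03 m).
It fails at once if another tile or a jar is tipped (angle between any of tile_b, tile_c, jar_a, jar_b, jar_c's own z axis and vertical above 0.5 rad).
It also fails if it takes over 61 s, if anything falls off the work surface, if the arm or the gripper's body presses on something with over 40 N, if the wrist force passes 120 N, or if a joint passes its speed limit or range.

### The arm

A 6-joint arm with a two-finger parallel gripper is mounted at the origin on the work surface. World frame = base frame: x ahead of the robot, y to its left, z up, the work surface at z = 0. Lengths are in mm, angles in degrees, forces in N, time in s.
With the tool pointing down it reaches from about 300 to 850 mm from the base axis. Payload 4.2 kg.
Tool frame: the origin (TCP) lies midway between the tips of the shut fingers; the grasp point (between the pads) lies 19 mm behind it; z points along the fingers, y is the line along which they close (so a half turn about z gives the same grasp; the last joint's range is limited). The gripper opens to 91 mm and grips with 3 to 60 N. Pads are 32 mm wide; open, the fingers measure 118 mm over their backs; the gripper's body (76 mm by 178 mm) begins 60 mm behind the grasp point.
Start: joints at [67.609, 18.312, 89.639, -0, 72.044, -1.146], TCP at [208.362, 535.94, 178.676] pointing down, gripper open.
Joint ranges: [-177.97, 177.97], [-48.28, 115.42], [12.27, 149.76], [-77.06, 257.06], [2.81, 150.46], [-146.56, 146.56]. Speed limits (degrees/s): [147.25, 147.25, 180, 180, 180, 180].

### API

Orientations are given as [roll, pitch, yaw] about the fixed x, y, z axes, in that order (R = Rz(yaw) Ry(pitch) Rx(roll)).
In Python, from workcell import state, grab_frame, camera_model, workorder gives the robot as it stands.
- The arm moves only by the tool carry_out, never from a script. Its argument "commands" is a list of rows, each a list of 7 numbers: the turn, a rotation vector about the tool's x, y, z in degrees, then the shift along the tool's x, y, z in mm, then the opening, from -1 (shut) to 1 (fully open). In form: [[ax, ay, az, dx, dy, dz, hand], ...]. A call has 1 to 20 rows; each row is the pose to reach, as a shift and turn from the pose commanded when the call began, along the tool's axes at that moment; what a row does not reach only later rows make up. A row lasts 1/10 s, in which the tool goes at most 50 mm and 8.59 degrees, less where a joint would pass 70% of its speed; a pose out of reach is approached as far as the arm can. A call with a gripper value outside its range is refused whole. The fingers move at their own pace and stop on an object; "force" is the grip in N (left out, the last holds). Time passes only in rows, so rows that repeat a pose let the fingers close. It gives the time, the measured TCP pose, the force, the opening and the grip force at its end, in the units of the state.
- state(): the state, without advancing time (a new reading comes with each control period).
- grab_frame(name): name is "side" or "top" or "wrist"; returns the picture (480x640x3 uint8, red, green, blue); there is no depth.
- camera_model(name): a dict with "fx", "fy", "cx", "cy" (pixels), "dist" ([k1, k2, p1, p2, k3] as OpenCV has them; the pictures are not rectified), "origin" and "rotation" of the camera in the world; the wrist camera has in their place "mount" (4x4, takes a point from camera to tool coordinates, whose origin is the TCP and whose axes are the flange's). Camera axes: x right, y up, looking along -z (the intrinsics and any distortion apply to the point x, -y, -z); pixel columns grow to the right and rows downward; lengths in mm; the calibration is good to about 2 mm. A picture is of the moment at which its call begins: read the wrist's pose just before it. camera_model takes no time and is no camera call.
- workorder.job_done(): hands the job in; it is judged then, once.
The state is a dict: "time_s": time; "qpos": joint angles; "qvel": joint speeds; "effort": joint torques, N m; "ee_pos": TCP position; "ee_rot": TCP orientation; "force": force on the tool from outside, world axes, zero at the start; "torque": the same for the moment, N m; "gripper_width": finger opening in mm; "gripper_force": force on a finger pad.
Only numpy, scipy, OpenCV 4.12 (cv2) and the standard library are available. Lean on these libraries where they do the work, as an engineer would, in place of code of your own. Each camera call takes 0.05 s, during which the arm holds its last target. There are 200 camera calls.

## Working session

There is one attempt and no reset: what is moved stays moved. The work goes in short steps, Python scripts to look and compute and a tool call to move; the robot and the scene stay as the last step left them, time stands still between calls to the robot, and variables do not carry over. Pictures are saved under pics/ and viewed, at most 10 in all, crops included, and the job is handed in when it is done.

Besides the shell and the picture viewer there is one more tool, called after ">>>" by a JSON object that holds its "method" and its "body", one argument or row to a line. carry_out: Moves the arm, as the interface text tells. Its arguments: {"type":"object","properties":{"commands":{"type":"array"},"force":{"type":"number"}},"required":["commands"]}

```bash
ls; mkdir -p pics; python3 - <<'E'
from workcell import state, grab_frame, camera_model
import cv2,json,numpy as np
for n in("side","top","wrist"):
    s=state()
    im=grab_frame(n); cv2.imwrite(f"pics/{n}0.png",im[...,::-1])
    m=camera_model(n); print(n,{k:np.round(v,4).tolist() for k,v in m.items()})
print(s)
E
```

```text
pics
side {'fx': 459.1943, 'fy': 459.1943, 'cx': 324.3212, 'cy': 234.936, 'dist': [-0.0886, 0.0, 0.0, 0.0, 0.0], 'origin': [226.1343, -633.5416, 906.1716], 'rotation': [45.8563, -1.0337, -26.6027]}
top {'fx': 516.2254, 'fy': 516.2254, 'cx': 314.5562, 'cy': 235.1551, 'dist': [-0.0753, 0.0, 0.0, 0.0, 0.0], 'origin': [283.8524, 47.6602, 1469.2371], 'rotation': [12.8334, 0.0623, -86.1079]}
wrist {'fx': 402.9642, 'fy': 402.9642, 'cx': 317.8536, 'cy': 240.1657, 'dist': [0.0257, 0.0, 0.0, 0.0, 0.0], 'mount': [[0.0008, 0.9652, 0.2617, 74.558], [1.0, -0.0008, -0.0003, 0.1149], [-0.0001, 0.2617, -0.9652, -205.7684], [0.0, 0.0, 0.0, 1.0]]}
{'time_s': 0.1, 'qpos': array([ 6.76083691e+01,  1.83475245e+01,  8.96996116e+01, -9.24746357e-04,
        7.20423592e+01, -1.14403549e+00]), 'qvel': array([ 0.00835132, -0.15866064, -0.12249445, -0.00251223, -0.04510714,
       -0.04612555]), 'effort': array([-9.35715507e-04, -4.13332808e+01, -2.32508075e+01,  7.28154019e-02,
        4.21057118e-02, -4.00549072e-05]), 'ee_pos': array([208.17579285, 535.4557057 , 177.90760635]), 'ee_rot': array([-1.79910505e+02, -9.07775276e-04,  1.58752690e+02]), 'force': array([ 0.36808511, -0.06349677,  0.46537864]), 'torque': array([-0.0037871 ,  0.00888863, -0.00685771]), 'gripper_force': 0.0, 'gripper_width': 91.30932419920823}
```

View pics/side0.png

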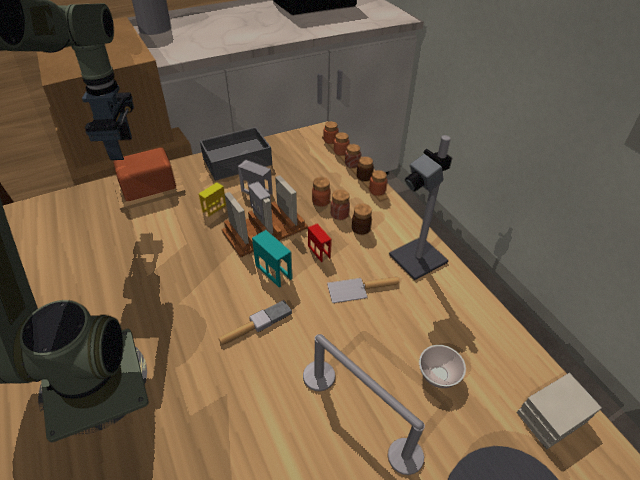

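View pics/top0.png

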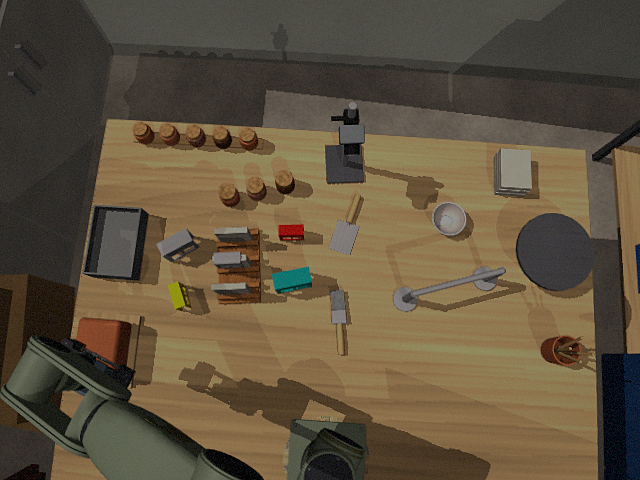

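```bash
cat > h.py <<'E'
import cv2,numpy as np
from scipy.spatial.transform import Rotation as R
from workcell import state, grab_frame, camera_model
def pose(s): return R.from_euler('xyz',s['ee_rot'],degrees=True).as_matrix(),np.array(s['ee_pos'])
def cam(n,s=None):
    m=camera_model(n)
    if n=='wrist':
        T=np.array(m['mount']);Rt,p=pose(s);r=Rt@T[:3,:3];o=Rt@T[:3,3]+p
    else: r=R.from_euler('xyz',m['rotation'],degrees=True).as_matrix();o=np.array(m['origin'])
    K=np.array([[m['fx'],0,m['cx']],[0,m['fy'],m['cy']],[0,0,1]])
    return dict(K=K,d=np.array(m['dist']),R=r@np.diag([1.,-1,-1]),o=o)
def rays(c,px):
    u=cv2.undistortPoints(np.array(px,float).reshape(-1,1,2),c['K'],c['d']).reshape(-1,2)
    v=np.c_[u,np.ones(len(u))]@c['R'].T
    return v/np.linalg.norm(v,axis=1,keepdims=True)
def plane(c,px,z):
    v=rays(c,px); return c['o']+v*((z-c['o'][2])/v[:,2])[:,None]
def project(c,P):
    rv=cv2.Rodrigues(c['R'].T)[0]
    return cv2.projectPoints(np.array(P,float).reshape(-1,1,3),rv,-c['R'].T@c['o'],c['K'],c['d'])[0].reshape(-1,2)
def tri(cs,pxs):
    A=np.zeros((3,3));b=np.zeros(3)
    for c,p in zip(cs,pxs):
        v=rays(c,[p])[0];M=np.eye(3)-np.outer(v,v);A+=M;b+=M@c['o']
    X=np.linalg.solve(A,b)
    return X,[np.linalg.norm(project(c,X)[0]-p) for c,p in zip(cs,pxs)]
E
python3 - <<'E'
from h import *
t=cv2.imread('pics/top0.png');s=cv2.imread('pics/side0.png')
a=cv2.resize(t[210:320,145:325],None,fx=3.3,fy=3.3,interpolation=cv2.INTER_CUBIC)[:300]
a=cv2.resize(t[215:310,150:300],(400,253)); b=cv2.resize(s[150:290,195:335],(400,400),interpolation=cv2.INTER_CUBIC)
c=cv2.resize(t[90:190,320:400],(240,300),interpolation=cv2.INTER_CUBIC); d=cv2.resize(s[130:280,380:460],(160,300),interpolation=cv2.INTER_CUBIC)
o=np.zeros((560,800,3),np.uint8);o[:253,:400]=a;o[:400,400:]=b;o[256:556,:240]=c;o[256:556,240:400]=d
cv2.imwrite('pics/m1.png',o)
ct=cam('top');cs=cam('side')
print('rail posts table',plane(ct,[(404,300),(485,278)],0))
print('bar ends top',plane(ct,[(410,297),(503,271)],150))
print('bar ends side',plane(cs,[(320,340),(416,424)],150))
print('mid tile top',plane(ct,[(228,257)],136))
E
```

```text
rail posts table [[ 445.99755265 -194.93431032    0.        ]
 [ 524.32079853 -427.93232758    0.        ]]
bar ends top [[ 438.11225651 -185.31318683  150.        ]
 [ 521.21352953 -427.05206201  150.        ]]
bar ends side [[ 450.0491494  -198.38071187  150.        ]
 [ 521.71007832 -419.76703546  150.        ]]
mid tile top [[512.59442948 292.83770983 136.        ]]
```

View pics/m1.png

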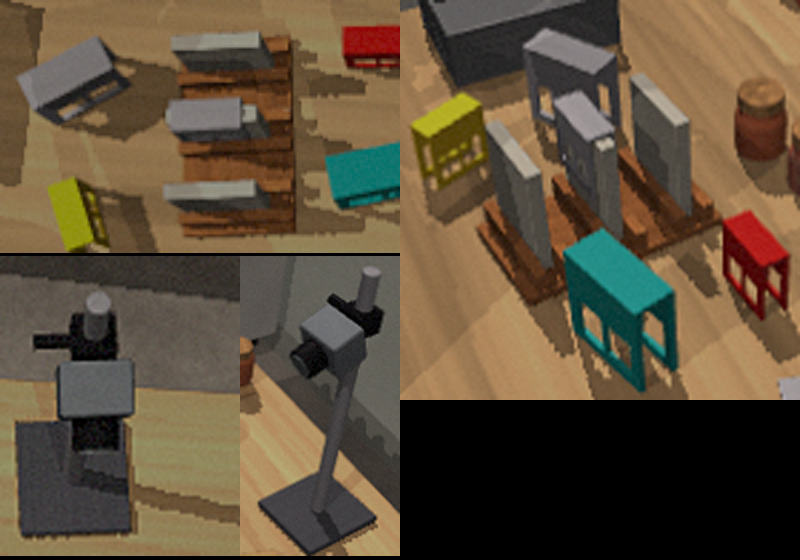

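```bash
cat >> h.py <<'E'
def rel(p,rot=None,e=None,s=None):
    """rel move to TCP p, euler e (deg) or matrix rot"""
    s=s or state();R0,p0=pose(s)
    if rot is None: rot=R.from_euler('xyz',e,degrees=True).as_matrix()
    return np.round(np.r_[R.from_matrix(R0.T@rot).as_rotvec(degrees=True),R0.T@(np.array(p)-p0)],1).tolist()
E
python3 - <<'E'
from h import *
print(rel([512,240,230],e=[180,0,90]))
E
```

```text
[-0.1, 0.0, 68.8, -390.2, -165.4, -51.8]
```

>>> {"method": "carry_out", "body": {
  "commands": [
    [0, 0, 68.8, -390, -165, -52, 1],
    [0, 0, 68.8, -390, -165, -52, 1],
    [0, 0, 68.8, -390, -165, -52, 1],
    [0, 0, 68.8, -390, -165, -52, 1],
    [0, 0, 68.8, -390, -165, -52, 1],
    [0, 0, 68.8, -390, -165, -52, 1],
    [0, 0, 68.8, -390, -165, -52, 1],
    [0, 0, 68.8, -390, -165, -52, 1],
    [0, 0, 68.8, -390, -165, -52, 1],
    [0, 0, 68.8, -390, -165, -52, 1],
    [0, 0, 68.8, -390, -165, -52, 1],
    [0, 0, 68.8, -390, -165, -52, 1],
    [0, 0, 68.8, -390, -165, -52, 1],
    [0, 0, 68.8, -390, -165, -52, 1]
  ]
}}

```text
time_s: 1.55
ee_pos: [511.3, 241.7, 230.7]
ee_rot: [-180.0, -0.0, 90.1]
force: [-0.0, 0.0, 0.1]
gripper_width: 91.1
gripper_force: 0.0
```

```bash
python3 - <<'E'
from h import *
import pickle
s=state();im=grab_frame('wrist')[...,::-1];cv2.imwrite('pics/w1.png',im);pickle.dump(s,open('w1.pkl','wb'))
c=cam('wrist',s);print(s['ee_pos'],s['ee_rot'],project(c,[[512,285,136],[512,285,0],[437,285,132],[587,285,132]]))
E
```

```text
[511.28419945 241.69917188 230.66051281] [-1.79988942e+02 -8.59186668e-03  9.00553541e+01] [[319.85409399 174.1056147 ]
 [319.45049305 160.75179073]
 [219.54732098 173.2498509 ]
 [420.20025189 173.63392573]]
```

View pics/w1.png

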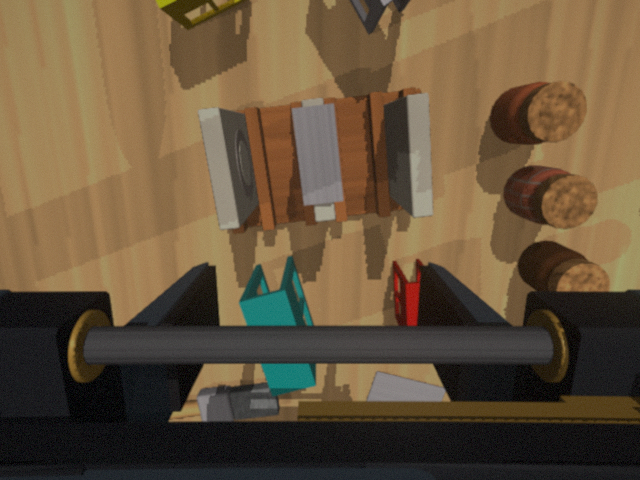

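```bash
python3 - <<'E'
from h import *
import pickle
s=pickle.load(open('w1.pkl','rb'));c=cam('wrist',s);im=cv2.imread('pics/w1.png')
for p in [(318,150),(313,101),(325,213),(318,130),(290,150)]: print(p,im[p[1],p[0]])
hsv=cv2.cvtColor(im,cv2.COLOR_BGR2HSV)
def rect(m,z,name):
    n,l,st,_=cv2.connectedComponentsWithStats(m.astype(np.uint8));i=1+np.argmax(st[1:,4])
    r=cv2.minAreaRect(np.argwhere(l==i)[:,::-1].astype(np.float32));b=cv2.boxPoints(r)
    P=plane(c,b,z);print(name,st[i,4],np.round(b,1).tolist(),'\n',P[:,:2].round(1).tolist(),'c',P.mean(0).round(1),'sides',np.linalg.norm(P[1]-P[0]).round(1),np.linalg.norm(P[2]-P[1]).round(1),'ang',[np.degrees(np.arctan2(*(P[i+1]-P[i])[1::-1])).round(1) for i in(0,1)])
    return l==i
roi=np.zeros(im.shape[:2],bool);roi[90:230,280:360]=1
b,g,r_=[im[...,k].astype(int) for k in range(3)]
m=roi&(b-r_>3)&(b>90); m=cv2.morphologyEx(cv2.medianBlur(m.astype(np.uint8),5),cv2.MORPH_OPEN,np.ones((5,5)))
a=rect(m,136,'stencil')
light=(hsv[...,1]<40)&(hsv[...,2]>165)
for nm,x0,x1,y0,y1 in(('L',190,265,95,240),('Rt',380,440,85,225)):
    roi[:]=0;roi[y0:y1,x0:x1]=1
    rect(cv2.medianBlur((roi&light).astype(np.uint8),3),132,nm)
for y0,y1 in((90,110),(200,225)):
    roi[:]=0;roi[y0:y1,285:350]=1
    rect(cv2.medianBlur((roi&light&(b-r_<3)).astype(np.uint8),3),132,'midend')
E
```

```text
(318, 150) [121 121 126]
(313, 101) [129 144 153]
(325, 213) [141 158 164]
(318, 130) [117 117 123]
(290, 150) [ 42  76 127]Traceback (most recent call last):
  File "<stdin>", line 14, in <module>
  File "<stdin>", line 7, in rect
    return _wrapfunc(a, 'argmax', axis=axis, out=out, **kwds)
    return bound(*args, **kwds)
ValueError: attempt to get argmax of an empty sequence
```

```bash
cat > seg.py <<'E'
from h import *
import pickle
s=pickle.load(open('w1.pkl','rb'));c=cam('wrist',s);im=cv2.imread('pics/w1.png')
b,g,r_=[cv2.GaussianBlur(im,(3,3),0)[...,k].astype(int) for k in range(3)]
def rect(m,box,z,name):
    x0,x1,y0,y1=box;q=np.zeros(m.shape,np.uint8);q[y0:y1,x0:x1]=m[y0:y1,x0:x1];q=cv2.medianBlur(q,3)
    n,l,st,_=cv2.connectedComponentsWithStats(q);i=1+np.argmax(st[1:,4])
    r=cv2.minAreaRect(np.argwhere(l==i)[:,::-1].astype(np.float32));B=cv2.boxPoints(r);P=plane(c,B,z)
    print(name,st[i,4],B.round().tolist(),'\n  c',P.mean(0).round(1),'sides',np.linalg.norm(P[1]-P[0]).round(1),np.linalg.norm(P[2]-P[1]).round(1),'ang',[np.degrees(np.arctan2(*(P[i+1]-P[i])[1::-1])).round(1) for i in(0,1)])
sten=(abs(r_-b)<14)&(r_>85);til=(r_-b>=12)&(r_-b<50)&(b>110)
rect(sten,(280,360,90,230),136,'stencil')
rect(til,(190,265,95,240),132,'L')
rect(til,(380,440,85,225),132,'R')
rect(til,(285,350,90,112),132,'mid far');rect(til,(285,350,198,225),132,'mid near')
E
python3 seg.py
```

```text
stencil 3783 [[292.0, 108.0], [332.0, 104.0], [343.0, 201.0], [303.0, 205.0]] 
  c [510.5 298.1 136. ] sides 28.3 69.7 ang [np.float64(6.1), np.float64(-82.6)]
L 2315 [[197.0, 109.0], [217.0, 106.0], [238.0, 226.0], [218.0, 230.0]] 
  c [436.2 287.2 132. ] sides 14.8 89.1 ang [np.float64(9.6), np.float64(-83.3)]
R 2376 [[407.0, 94.0], [428.0, 93.0], [433.0, 215.0], [412.0, 216.0]] 
  c [586.1 297.1 132. ] sides 14.4 89.1 ang [np.float64(2.1), np.float64(-83.1)]
mid far 147 [[302.0, 100.0], [321.0, 97.0], [323.0, 105.0], [303.0, 107.0]] 
  c [506.4 335.3 132. ] sides 14.0 5.0 ang [np.float64(7.8), np.float64(-81.1)]
mid near 270 [[315.0, 206.0], [334.0, 205.0], [334.0, 219.0], [316.0, 220.0]] 
  c [515.7 255.2 132. ] sides 14.5 11.2 ang [np.float64(4.0), np.float64(-85.5)]
```

```bash
python3 - <<'E'
from h import *
for z in(170,102): print(rel([510.6,298,z],e=[180,0,97]))
E
```

```text
[-0.0, -0.0, -7.0, 56.4, -0.8, 60.7]
[-0.0, -0.0, -7.0, 56.4, -0.8, 128.7]
```

>>> {"method": "carry_out", "body": {
  "commands": [
    [0, 0, -7, 56.4, -0.8, 40, 0.32],
    [0, 0, -7, 56.4, -0.8, 60, 0.32],
    [0, 0, -7, 56.4, -0.8, 60, 0.32],
    [0, 0, -7, 56.4, -0.8, 80, 0.32],
    [0, 0, -7, 56.4, -0.8, 100, 0.32],
    [0, 0, -7, 56.4, -0.8, 115, 0.32],
    [0, 0, -7, 56.4, -0.8, 128.7, 0.32],
    [0, 0, -7, 56.4, -0.8, 128.7, 0.32],
    [0, 0, -7, 56.4, -0.8, 128.7, 0.32]
  ],
  "force": 25
}}

```text
time_s: 2.5
ee_pos: [511.9, 297.2, 103.2]
ee_rot: [179.9, -0.0, 96.9]
force: [-0.4, 0.0, -0.1]
gripper_width: 60.1
gripper_force: 0.0
```

```bash
python3 - <<'E'
from h import *
s=state();print(s['ee_pos'],s['ee_rot'],s['force'],s['gripper_width'])
a=cv2.resize(grab_frame('side')[150:290,195:335],(560,560),interpolation=cv2.INTER_CUBIC)
cv2.imwrite('pics/s2.png',a[...,::-1])
E
```

```text
[511.88698248 297.1947378  103.19433189] [ 1.79917475e+02 -2.31167345e-02  9.69466501e+01] [-0.35747395  0.028624   -0.06143598] 60.126393753561
```

View pics/s2.png

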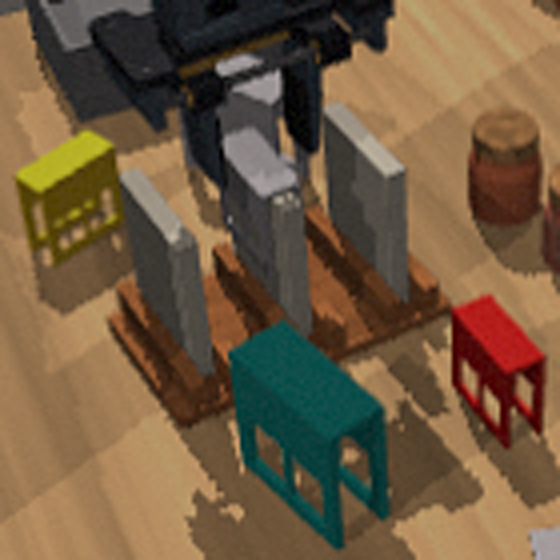

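The fingers straddle the stencil bridge (bridge at about (258,160), fingers at (203,150) and (300,120)), clear of the outer tiles. Close.

>>> {"method": "carry_out", "body": {
  "commands": [
    [0, 0, 0, 0, 0, 0, -0.6],
    [0, 0, 0, 0, 0, 0, -0.6],
    [0, 0, 0, 0, 0, 0, -0.6],
    [0, 0, 0, 0, 0, 0, -0.6],
    [0, 0, 0, 0, 0, 0, -0.6],
    [0, 0, 0, 0, 0, 0, -0.6],
    [0, 0, 0, 0, 0, 0, -0.6]
  ],
  "force": 25
}}

```text
time_s: 3.25
ee_pos: [511.3, 297.2, 101.9]
ee_rot: [-180.0, -0.0, 97.0]
force: [-0.4, -0.3, 0.2]
gripper_width: 18.5
gripper_force: 0.0
```

```bash
python3 - <<'E'
from h import *
s=state();print(s['ee_pos'],s['ee_rot'],s['force'],s['gripper_width'],s['gripper_force'])
f=grab_frame('side');a=cv2.resize(f[130:290,175:335],(560,560),interpolation=cv2.INTER_CUBIC)
cv2.imwrite('pics/s3.png',a[...,::-1]);cv2.imwrite('pics/w3.png',grab_frame('wrist')[...,::-1])
E
```

```text
[511.29868366 297.23709176 101.92535619] [-1.79997810e+02 -3.49401142e-03  9.69562369e+01] [-0.42725388 -0.29142197  0.2393056 ] 18.456194486725952 0.0
```

View pics/s3.png

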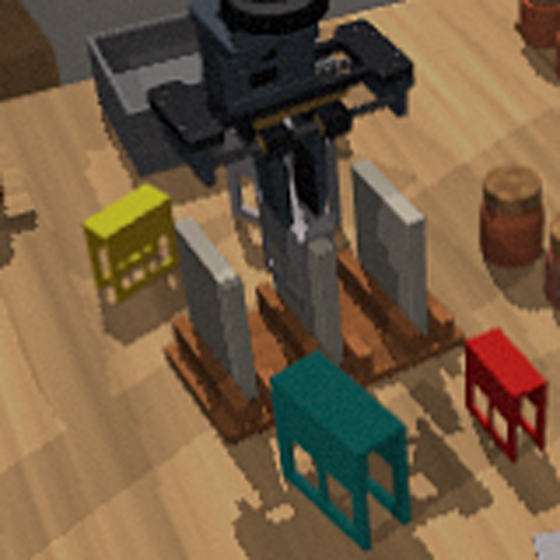

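```bash
python3 - <<'E'
from h import *
c=cam('side');ct=cam('top')
u=np.array([np.cos(np.radians(7)),np.sin(np.radians(7)),0]);p=np.array([511.3,297.2,102])
for n,q in dict(tcp=p,l=p-30*u,r=p+30*u,sten=[510.5,298.1,136],tilenear=[516.4,249.5,132],tilefar=[506,338,132]).items(): print(n,project(c,[q])[0].round(1),(4*(project(c,[q])[0]-[195,150])).round(),(3.5*(project(c,[q])[0]-[175,130])).round(), project(ct,[q])[0].round(1))
E
```

```text
tcp [259.5 200.5] [258. 202.] [296. 247.] [228.4 259.6]
l [249.7 204.4] [219. 217.] [261. 260.] [228.6 270.7]
r [269.2 196.8] [297. 187.] [330. 234.] [228.2 248.7]
sten [258.1 190.6] [253. 162.] [291. 212.] [225.9 257.6]
tilenear [267.  201.7] [288. 207.] [322. 251.] [244.7 257. ]
tilefar [251.6 184. ] [226. 136.] [268. 189.] [211.  258.6]
```

View pics/w3.png

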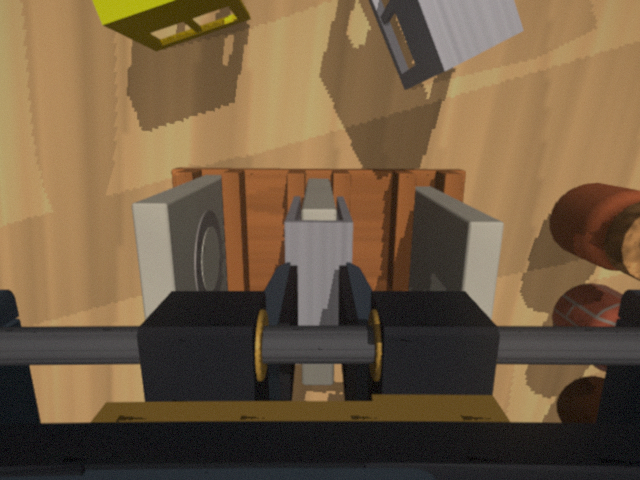

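```bash
python3 - <<'E'
from h import *
s=state();c=cam('wrist',s);Rt,p=pose(s)
a=np.radians(-82.8);u=np.array([np.cos(a),np.sin(a),0]);v=np.array([-u[1],u[0],0])
C=np.array([510.5,298.1,136])
for z in(136,150,165):
  print(z,project(c,[C+[0,0,z-136]+i*35*u+j*15*v for i,j in((-1,-1),(-1,1),(1,1),(1,-1))]).round(0).tolist())
for k in(0,-19,-34,-60): print('finger inner z',k,project(c,[p+Rt@[x,y,k] for x in(-16,16) for y in(-9.2,9.2)]).round().tolist())
im=cv2.imread('pics/w3.png')
for row in(240,280,300,315): print(row,[tuple(im[row,x]) for x in range(264,376,4)] and ' '.join(str(int(im[row,x].mean())) for x in range(260,380,4)))
print(s['gripper_width'],s['gripper_force'])
E
```

```text
136 [[283.0, 222.0], [351.0, 222.0], [349.0, 364.0], [286.0, 364.0]]
150 [[280.0, 230.0], [354.0, 230.0], [351.0, 382.0], [284.0, 382.0]]
165 [[276.0, 240.0], [358.0, 239.0], [354.0, 404.0], [281.0, 404.0]]
finger inner z 0 [[302.0, 301.0], [335.0, 301.0], [301.0, 245.0], [336.0, 245.0]]
finger inner z -19 [[301.0, 316.0], [337.0, 316.0], [300.0, 255.0], [338.0, 255.0]]
finger inner z -34 [[299.0, 330.0], [338.0, 330.0], [298.0, 265.0], [339.0, 265.0]]
finger inner z -60 [[296.0, 361.0], [341.0, 361.0], [295.0, 287.0], [343.0, 287.0]]
240 97 94 95 97 93 94 94 137 131 135 137 140 135 134 136 129 131 138 129 135 133 126 132 118 93 91 92 94 92 93
280 93 94 89 51 49 53 50 35 32 38 135 133 129 128 136 132 129 134 105 78 31 31 23 49 51 52 48 96 97 95
300 25 18 48 52 48 51 31 23 32 28 140 135 127 132 131 132 129 107 74 78 19 30 28 22 50 51 49 52 24 29
315 82 54 49 45 52 26 32 22 21 13 138 130 130 131 134 125 77 80 74 80 22 16 22 20 29 48 46 38 42 80
18.311255079681587 0.0
```

>>> {"method": "carry_out", "body": {
  "commands": [
    [0, 0, 0, 0, 0, 0, -1],
    [0, 0, 0, 0, 0, 0, -1],
    [0, 0, 0, 0, 0, 0, -1]
  ],
  "force": 10
}}

```text
time_s: 3.65
ee_pos: [511.3, 297.2, 101.9]
ee_rot: [-180.0, -0.0, 97.0]
force: [0.0, 1.1, 0.2]
gripper_width: 0.6
gripper_force: 0.0
```

```bash
python3 - <<'E'
from h import *
s=state();print(s['ee_pos'],s['gripper_width'],s['force'],s['qpos'].round(2))
f=grab_frame('side')[...,::-1];cv2.imwrite('pics/s4.png',f);cv2.imwrite('pics/w4.png',grab_frame('wrist')[...,::-1])
a=cv2.imread('pics/side0.png').astype(int);d=abs(f.astype(int)-a).sum(2)
for y in range(172,222): print(y,''.join('#' if d[y,x]>60 else '.' for x in range(235,290)))
E
```

```text
[511.31965806 297.22751103 101.92398266] 0.5723924581576834 [0.0320087  1.11336216 0.18262292] [29.05 23.02 94.03  0.   62.95 22.1 ]
172 ...............#.#############.#........#...#.#.#.#....
173 .....#....#.#..##.############...................#.....
174 ...####.#.....#.##############.....................###.
175 #######.........#######.#####..........................
176 #######.#.......######.######.....................####.
177 #####..........#.######.######........................#
178 #................############..........................
179 ##.............#.#####.####.###........................
180 ##...........#...#####.#####.##........................
181 ##..............########.##.###........................
182 ##..............#.#########..##...............#........
183 .................###########.##.................#......
184 .................###########.##...........#.#...#..#...
185 .................##############........................
186 ..................##########.##............#..#........
187 ..................###########............#.............
188 ...
[... 1332 characters left out ...]
........................................
211 #..####...#............................................
212 ##........#............................................
213 ...........#...........................................
214 ..........#............................................
215 #.........#............................................
216 ..#........#...........................................
217 .#.....................................................
218 .##....................................................
219 ##.....................................................
220 .#.....................................................
221 ..#....................................................
```

>>> {"method": "carry_out", "body": {
  "commands": [
    [0, 0, 0, 0, 0, -30, -1],
    [0, 0, 0, 0, 0, -60, -1],
    [0, 0, 0, 0, 0, -60, -1],
    [0, 0, 0, 0, 0, -60, -1]
  ]
}}

```text
time_s: 4.15
ee_pos: [511.5, 297.3, 162.5]
ee_rot: [179.9, -0.0, 97.0]
force: [-0.2, -0.3, -0.3]
gripper_width: 0.4
gripper_force: 0.0
```

```bash
python3 - <<'E'
from h import *
s=state();print(s['ee_pos'],s['gripper_width'])
c=cam('side');p=np.array(s['ee_pos'])
f=grab_frame('side')[...,::-1];cv2.imwrite('pics/s5.png',f);cv2.imwrite('pics/w5.png',grab_frame('wrist')[...,::-1])
for k in (0,19,35,50): print(k,project(c,[p+[0,0,k]])[0].round(1))
a=cv2.imread('pics/side0.png').astype(int);d=abs(f.astype(int)-a).sum(2)
for y in range(140,206): print(y,''.join('#' if d[y,x]>60 else '.' for x in range(240,285)))
E
```

```text
[511.48642364 297.31536526 162.47554907] 0.4286904417324307
0 [257.8 182.8]
19 [257.2 177. ]
35 [256.7 172. ]
50 [256.2 167.3]
140 ....##############.#....######..#############
141 ####################.....##################.#
142 #####################....################....
143 ######################....##########...#....#
144 #####################..#...######.........#..
145 .######################.....###.............#
146 ..######################..#####..............
147 ...############################..............
148 ....########################..............##.
149 ..#..######################................#.
150 ...#################...##...................#
151 .##################..........................
152 ###############.##...#.......................
153 ######......####.#...........................
154 ###.......###....#...........................
155 .........##.#.....#..........................
156 .........##....#.###.........................
157 ..........###..#..##.........................
158 ..............#...##.........................
159 ..........#.#....##
[... 1626 characters left out ...]

192 ......................................###....
193 .............................................
194 .......#.....................................
195 ...........#.................................
196 ................#............................
197 .....................##......................
198 ....#................###.......#.............
199 ...............#....##.........#.............
200 .....#..........#.......#....................
201 ....#.........#..#......##...................
202 ......#..#...............#...................
203 ..............#..............................
204 .#....#......................................
205 ...............#.............................
```

```bash
python3 - <<'E'
from h import *
c=cam('side');p=np.array([511.5,297.3,162.5]);a=np.radians(7)
u=np.array([np.cos(a),np.sin(a),0]);v=np.array([-u[1],u[0],0])
for k in(30,36,42):
  for w in(10,16):
    print(k,w,project(c,[p+[0,0,k]+i*13.5*u+j*w*v for i,j in((-1,-1),(1,-1),(1,1),(-1,1))]).round(1).tolist())
a=cv2.resize(cv2.imread('pics/s5.png')[130:230,205:315],(440,400),interpolation=cv2.INTER_CUBIC)
b=cv2.imread('pics/w5.png')[200:400,140:500]
o=np.zeros((400,800,3),np.uint8);o[:,:440]=a;o[:200,440:]=b;cv2.imwrite('pics/m2.png',o)
E
```

```text
30 10 [[254.0, 177.3], [263.3, 173.9], [259.7, 170.0], [250.4, 173.3]]
30 16 [[255.1, 178.5], [264.4, 175.0], [258.6, 168.9], [249.4, 172.2]]
36 10 [[253.8, 175.4], [263.1, 172.0], [259.5, 168.1], [250.2, 171.4]]
36 16 [[254.9, 176.6], [264.2, 173.2], [258.4, 167.0], [249.2, 170.3]]
42 10 [[253.6, 173.5], [263.0, 170.1], [259.3, 166.2], [250.0, 169.6]]
42 16 [[254.7, 174.7], [264.1, 171.3], [258.3, 165.1], [249.0, 168.4]]
```

View pics/m2.png

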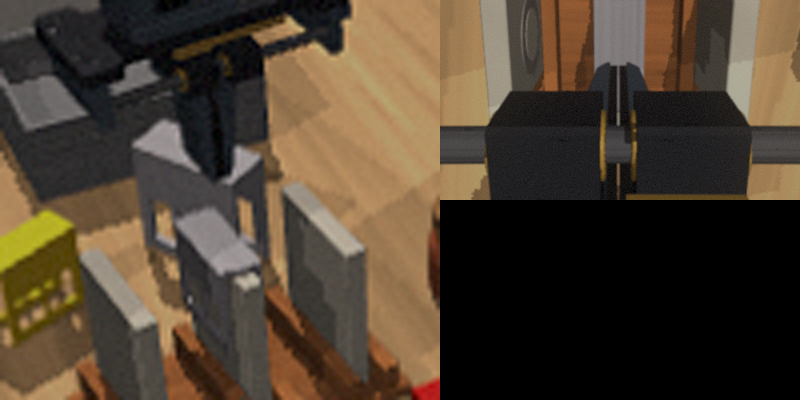

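The real fingertips end about 35 mm short of the reported TCP: in the left crop they stop at about (222,178), 35 mm above where the calibration puts the TCP. That explains the empty close. I'll correct for it and regrasp.

>>> {"method": "carry_out", "body": {
  "commands": [
    [0, 0, 0, 0, 0, 0, 0.32],
    [0, 0, 0, 0, 0, 0, 0.32],
    [0, 0, 0, 0, 0, 0, 0.32],
    [0, 0, 0, 0, 0, 0, 0.32],
    [0, 0, 0, 0, 0, 20, 0.32],
    [0, 0, 0, 0, 0, 45, 0.32],
    [0, 0, 0, 0, 0, 65, 0.32],
    [0, 0, 0, 0, 0, 80, 0.32],
    [0, 0, 0, 0, 0, 90, 0.32],
    [0, 0, 0, 0, 0, 95, 0.32],
    [0, 0, 0, 0, 0, 95, 0.32]
  ],
  "force": 25
}}

```text
time_s: 5.35
ee_pos: [511.2, 297.2, 66.6]
ee_rot: [-180.0, 0.0, 97.0]
force: [-0.3, -0.3, 0.6]
gripper_width: 60.1
gripper_force: 0.0
```

>>> {"method": "carry_out", "body": {
  "commands": [
    [0, 0, 0, 0, 0, 0, -0.6],
    [0, 0, 0, 0, 0, 0, -0.6],
    [0, 0, 0, 0, 0, 0, -0.6],
    [0, 0, 0, 0, 0, 0, -0.6],
    [0, 0, 0, 0, 0, 0, -0.6],
    [0, 0, 0, 0, 0, 0, -0.6],
    [0, 0, 0, 0, 0, 0, -0.6]
  ],
  "force": 25
}}

```text
time_s: 6.05
ee_pos: [511.5, 297.4, 67.4]
ee_rot: [180.0, -0.0, 97.0]
force: [-0.3, -0.3, 3.3]
gripper_width: 29.9
gripper_force: 25.0
```

>>> {"method": "carry_out", "body": {
  "commands": [
    [0, 0, 0, 0, 0, -20, -0.6],
    [0, 0, 0, 0, 0, -50, -0.6],
    [0, 0, 0, 0, 0, -90, -0.6],
    [0, 0, 0, 0, 0, -130, -0.6],
    [0, 0, 0, 0, 0, -130, -0.6],
    [0, 0, 0, 0, 0, -130, -0.6]
  ]
}}

```text
time_s: 6.65
ee_pos: [511.4, 297.2, 197.2]
ee_rot: [179.9, -0.0, 97.0]
force: [-0.3, 0.4, -1.2]
gripper_width: 29.9
gripper_force: 25.0
```

```bash
python3 - <<'E'
from h import *
print(rel([502,-373,196],e=[180,0,108.5]))
E
```

```text
[0.1, -0.0, -11.5, -664.2, -90.4, 0.9]
```

>>> {"method": "carry_out", "body": {
  "commands": [
    [0, 0, -1, -30, -4, 0, -0.6],
    [0, 0, -2, -70, -10, 0, -0.6],
    [0, 0, -11.5, -664, -90, 0, -0.6],
    [0, 0, -11.5, -664, -90, 0, -0.6],
    [0, 0, -11.5, -664, -90, 0, -0.6],
    [0, 0, -11.5, -664, -90, 0, -0.6],
    [0, 0, -11.5, -664, -90, 0, -0.6],
    [0, 0, -11.5, -664, -90, 0, -0.6],
    [0, 0, -11.5, -664, -90, 0, -0.6],
    [0, 0, -11.5, -664, -90, 0, -0.6],
    [0, 0, -11.5, -664, -90, 0, -0.6],
    [0, 0, -11.5, -664, -90, 0, -0.6],
    [0, 0, -11.5, -664, -90, 0, -0.6],
    [0, 0, -11.5, -664, -90, 0, -0.6],
    [0, 0, -11.5, -664, -90, 0, -0.6],
    [0, 0, -11.5, -664, -90, 0, -0.6],
    [0, 0, -11.5, -664, -90, 0, -0.6],
    [0, 0, -11.5, -664, -90, 0, -0.6]
  ]
}}

```text
time_s: 8.45
ee_pos: [502.3, -371.1, 196.4]
ee_rot: [-180.0, -0.1, 108.5]
force: [-0.3, 0.5, -2.7]
gripper_width: 29.7
gripper_force: 25.0
```

```bash
python3 - <<'E'
from h import *
import pickle
s=state();im=grab_frame('wrist')[...,::-1];cv2.imwrite('pics/w6.png',im);pickle.dump(s,open('w6.pkl','wb'))
print(s['ee_pos'],s['ee_rot'],s['gripper_force'],s['gripper_width'])
c=cam('wrist',s);print(project(c,[[480,-307,150],[444,-193,150],[521,-420,150]]))
b,g,r=[cv2.GaussianBlur(im,(3,3),0)[...,k].astype(int) for k in range(3)]
for y in range(10,250,20): print(y,' '.join(f"{r[y,x]}/{b[y,x]}" for x in range(260,400,6)))
E
```

```text
[ 502.3134568  -371.06808438  196.38889296] [-1.79968726e+02 -8.73527944e-02  1.08547461e+02] 24.992400482296944 29.74677969972762
[[317.42985602 142.03410674]
 [321.6283147  -94.9911204 ]
 [321.60528279 322.43693237]]
10 151/82 151/83 151/84 150/85 107/58 132/127 132/126 134/128 91/87 76/70 111/106 132/128 122/117 99/94 133/128 132/126 130/126 116/99 141/75 140/74 140/74 138/72 132/67 132/68
30 153/84 152/84 152/88 151/89 152/87 104/56 77/57 87/83 88/83 78/72 115/108 134/128 121/116 99/93 136/131 107/100 144/76 144/77 152/82 152/81 152/80 147/77 148/77 153/83
50 153/85 153/88 152/91 153/86 153/82 107/57 104/54 103/55 108/60 80/73 119/113 133/127 121/114 99/92 153/85 153/85 153/81 154/83 154/83 154/82 148/77 150/79 154/84 153/84
70 154/88 154/91 153/84 149/81 105/55 106/55 106/56 106/55 154/88 83/74 118/112 134/127 120/114 98/87 154/85 155/82 153/81 153/81 154/81 146/75 151/78 154/84 153/84 154/81
90 154/91 156/88 105/54 104/53 106/56 105/56 147/81 153/87 155/85 82/75 125/120 134/126 120/114 99/83 154/82 152/80 154/82 153/80 148/78 155/86 155/86 155/85 155/82 154/85
110 149/82 104/54
[... 493 characters left out ...]
8/88 157/89
170 126/68 108/56 107/57 154/87 156/84 155/87 155/87 156/86 155/86 90/82 129/123 128/121 116/109 135/77 153/81 156/88 155/86 155/84 156/85 156/86 156/82 157/89 157/88 157/83
190 144/79 107/56 108/57 142/76 156/88 156/88 156/86 155/87 156/83 89/82 131/124 128/121 116/109 150/86 156/89 156/88 156/83 156/88 156/86 156/90 157/89 157/87 155/82 150/77
210 151/83 107/56 102/53 138/76 156/88 80/69 86/66 154/82 156/83 90/84 129/122 128/122 113/106 134/79 76/69 156/86 156/86 157/87 155/90 156/87 157/86 152/77 153/80 156/84
230 149/84 101/52 107/55 147/82 76/69 72/67 106/94 156/85 126/79 92/86 127/122 126/121 109/104 118/70 49/39 77/70 137/84 155/89 156/88 156/83 150/78 153/79 156/86 156/85
```

```bash
python3 - <<'E'
from h import *
import pickle
s=pickle.load(open('w6.pkl','rb'));c=cam('wrist',s);im=cv2.GaussianBlur(cv2.imread('pics/w6.png'),(3,3),0).astype(int)
L,Rr=[],[]
for y in range(45,196,3):
    x=np.arange(285,365);m=x[(im[y,x,2]-im[y,x,0]<16)]
    L.append((m.min()-.5,y));Rr.append((m.max()+.5,y))
L,Rr=map(np.array,(L,Rr));w=Rr[:,0]-L[:,0];print('width px',w[::8])
# tangent edges: average the edge rays onto z=150
P=(plane(c,L,150)+plane(c,Rr,150))/2
vx,vy,x0,y0=cv2.fitLine(P[:,:2].astype(np.float32),cv2.DIST_HUBER,0,.01,.01).ravel()
if vy<0: vx,vy=-vx,-vy
ang=np.degrees(np.arctan2(vy,vx));print('bar',x0,y0,ang,'width mm',np.linalg.norm(plane(c,L,150)-plane(c,Rr,150),axis=1).mean())
for y in(-290,-307,-320): print(y,x0+(y-y0)*vx/vy)
# top & side check: bar pixels at z=150
for n in('top','side'):
    cc=cam(n);print(n,project(cc,[[x0+(y-y0)*vx/vy,y,150] for y in(-193,-307,-420)]).round(1).tolist())
E
```

```text
width px [27. 25. 24. 24. 23. 23. 23.]
bar 482.61868 -300.66843 107.92013 width mm 14.412967668391518
-290 479.16873
-307 484.66617
-320 488.87012
top [[413.1, 293.4], [457.3, 282.0], [500.3, 270.8]]
side [[317.7, 338.3], [363.8, 378.9], [415.8, 424.2]]
```

```bash
python3 - <<'E'
from h import *
for z in (190,97): print(rel([484.7,-307,z],e=[180,0,107.9]))
f=cv2.GaussianBlur(cv2.imread('pics/top0.png'),(3,3),0).astype(int);c=cam('top')
pts=[]
for x in range(422,470,4):
    col=f[262:312,x];m=np.where(col[:,2]-col[:,0]<16)[0]+262;pts.append((x,m.min(),m.max()))
print(pts); 
P=plane(c,[(x,(a+b)/2) for x,a,b in pts],150);print(P[::3].round(1).tolist(),[482.62+(p[1]+300.67)*np.cos(np.radians(107.92))/np.sin(np.radians(107.92)) for p in P[::3]])
E
```

```text
[-0.0, -0.1, 0.7, 66.5, 3.6, 6.8]
[-0.0, -0.1, 0.7, 66.4, 3.6, 99.8]
[(422, np.int64(289), np.int64(293)), (426, np.int64(288), np.int64(292)), (430, np.int64(287), np.int64(291)), (434, np.int64(286), np.int64(290)), (438, np.int64(285), np.int64(289)), (442, np.int64(284), np.int64(288)), (446, np.int64(283), np.int64(287)), (450, np.int64(282), np.int64(286)), (454, np.int64(281), np.int64(285)), (458, np.int64(280), np.int64(284)), (462, np.int64(279), np.int64(283)), (466, np.int64(278), np.int64(282))]
[[455.5, -215.8, 150.0], [465.3, -246.6, 150.0], [475.0, -277.6, 150.0], [484.8, -308.7, 150.0]] [np.float64(455.1630107144843), np.float64(465.130483326651), np.float64(475.146902432328), np.float64(485.21534918592704)]
```

Top and wrist views agree on the bar to within 0.5 mm. Descend.

>>> {"method": "carry_out", "body": {
  "commands": [
    [0, 0, 0.7, 40, 2, 3, -0.6],
    [0, 0, 0.7, 66.5, 3.6, 6, -0.6],
    [0, 0, 0.7, 66.5, 3.6, 6, -0.6],
    [0, 0, 0.7, 66.5, 3.6, 6, -0.6],
    [0, 0, 0.7, 66.5, 3.6, 20, -0.6],
    [0, 0, 0.7, 66.5, 3.6, 35, -0.6],
    [0, 0, 0.7, 66.5, 3.6, 50, -0.6],
    [0, 0, 0.7, 66.5, 3.6, 65, -0.6],
    [0, 0, 0.7, 66.5, 3.6, 80, -0.6],
    [0, 0, 0.7, 66.5, 3.6, 92, -0.6],
    [0, 0, 0.7, 66.5, 3.6, 98, -0.6],
    [0, 0, 0.7, 66.5, 3.6, 98, -0.6]
  ]
}}

```text
time_s: 9.7
ee_pos: [484.5, -308.6, 98.1]
ee_rot: [-180.0, -0.1, 107.7]
force: [0.9, 0.3, -1.2]
gripper_width: 29.7
gripper_force: 25.0
```

```bash
python3 - <<'E'
from h import *
s=state();print(s['ee_pos'],s['ee_rot'],s['force'],s['torque'],s['gripper_force'])
f=grab_frame('side')[...,::-1];cv2.imwrite('pics/s7.png',f)
a=cv2.resize(f[280:440,280:480],(600,480),interpolation=cv2.INTER_CUBIC);cv2.imwrite('pics/s7c.png',a)
E
```

```text
[ 484.54382198 -308.59533024   98.13800173] [-1.79950969e+02 -6.11506517e-02  1.07747906e+02] [ 0.93569287  0.26034602 -1.16124639] [-0.11045803  0.05540775  0.03106863] 24.9922863766551
```

>>> {"method": "carry_out", "body": {
  "commands": [
    [0, 0, 0, 0, 0, 2, -0.6],
    [0, 0, 0, 0, 0, 4, -0.6],
    [0, 0, 0, 0, 0, 4, -0.6],
    [0, 0, 0, 0, 0, 4, -0.3],
    [0, 0, 0, 0, 0, 4, -0.1],
    [0, 0, 0, 0, 0, 4, 0.2],
    [0, 0, 0, 0, 0, 4, 0.3],
    [0, 0, 0, 0, 0, 4, 0.3],
    [0, 0, 0, 0, 0, 4, 0.3],
    [0, 0, 0, 0, 0, 4, 0.3]
  ]
}}

```text
time_s: 10.75
ee_pos: [484.8, -308.5, 94.9]
ee_rot: [180.0, -0.0, 107.8]
force: [1.3, 0.6, -0.1]
gripper_width: 59.4
gripper_force: 0.0
```

>>> {"method": "carry_out", "body": {
  "commands": [
    [0, 0, 0, 0, 0, -10, 0.3],
    [0, 0, 0, 0, 0, -30, 0.3],
    [0, 0, 0, 0, 0, -60, 0.3],
    [0, 0, 0, 0, 0, -100, 0.3],
    [0, 0, 0, 0, 0, -140, 0.3],
    [0, 0, 0, 0, 0, -160, 0.3],
    [0, 0, 0, 0, 0, -160, 0.3]
  ]
}}

```text
time_s: 11.45
ee_pos: [486.3, -309.6, 259.4]
ee_rot: [179.7, 0.4, 107.8]
force: [-0.6, -0.7, -0.8]
gripper_width: 59.2
gripper_force: 0.0
```

```bash
python3 - <<'E'
from h import *
s=state();print(s['ee_pos'],s['ee_rot'],s['force'],s['gripper_width'])
f=grab_frame('side')[...,::-1];t=grab_frame('top')[...,::-1];w=grab_frame('wrist')[...,::-1];cv2.imwrite('pics/w8.png',w);cv2.imwrite('pics/s8.png',f);cv2.imwrite('pics/t8.png',t)
o=np.zeros((560,800,3),np.uint8)
o[:360,:450]=cv2.resize(f[300:428,290:450],(450,360),interpolation=cv2.INTER_CUBIC)
o[:360,450:]=cv2.resize(w[0:300,170:470],(350,360),interpolation=cv2.INTER_AREA)
k0,k1=f[130:200,390:470],t[95:165,310:390]
o[360:,:229]=cv2.resize(k0,(229,200),interpolation=cv2.INTER_CUBIC);o[360:,240:469]=cv2.resize(k1,(229,200),interpolation=cv2.INTER_CUBIC)
cv2.imwrite('pics/m8.png',o)
E
```

```text
[ 486.34265918 -309.64588124  259.42103609] [179.68979198   0.37990263 107.75278253] [-0.60502391 -0.7013948  -0.78578133] 59.18148232264029
```

View pics/m8.png

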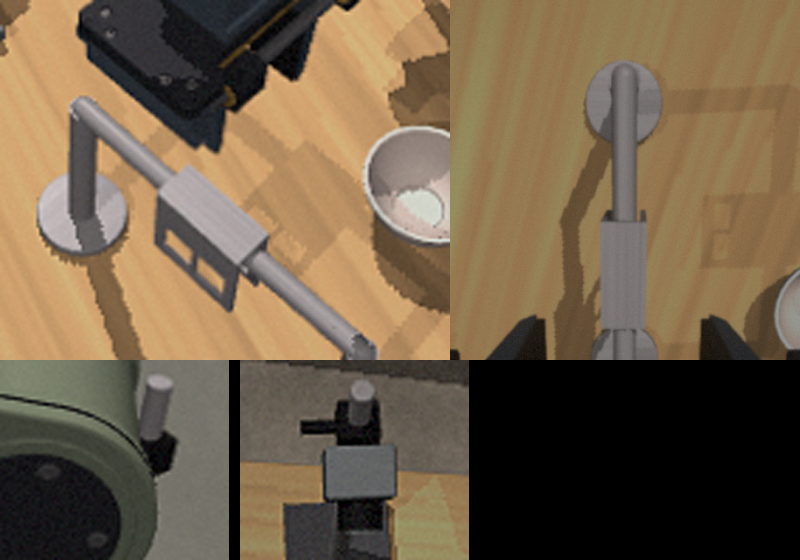

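The stencil hangs astride the bar near its middle: bridge in the side crop from (160,185) to (265,250), a leg on each side, and the gripper is clear. Next, locate the lens.

```bash
python3 - <<'E'
from h import *
t=cv2.GaussianBlur(cv2.imread('pics/t8.png'),(3,3),0).astype(int);s=cv2.imread('pics/side0.png').astype(int);ct,cs=cam('top'),cam('side')
v=t.mean(2)
for y in range(118,160): print(y,' '.join(f"{int(v[y,x]):3d}" for x in range(332,372,2)))
print()
v=s.mean(2)
for y in range(150,200): print(y,' '.join(f"{int(v[y,x]):3d}" for x in range(396,446,2)))
E
```

```text
118  16  17  19  16  17  19  17  19  21  31  29  12   7  30  95  95  93  91  89  92
119  16  12  13  13  14  13  15  16  18  20  17  11   8  25  92  96  94  90  90  93
120  35  29  30  32  35  33  15  17  19  19  16  15  11  25  91  97  95  90  92  94
121  79  79  78  78  78  73  20  17  17  15  17  14  11  27  92  97  95  92  93  94
122 103 102 101 100  96  90  21  10  11   8  11   9   8  31  95  96  95  95  94  95
123 101 100  97  98  96  92  19   3   4   4   8   8  12  38  93  91  94  95  96  95
124  99  99  96  98  97  93  39  29  28  31  34  34  40  58  92  89  90  94  96  94
125 101 101  97  97  96  96  82  82  81  81  81  81  84  86  96  92  83  94  95  93
126 103 101  98  91  93  99 104 105 105 103 102 102 101  99  99  96  78  95  94  92
127 103 100  99  81  88 101 102 101 101 100 100  99  99  99  98  96  78  97  95  91
128 103  98 100  73  88 101 101  99 100  99  99  98  99  98  97  97  79  99  96  92
129 105  99 100  72  88 100 102  99 100 101 101  98  99  98  97  96  79  97  95  92
130 104 100 101  74  86  99 101  99 101 101 101  99  99  99  98  96  79  96  93  91
131 105 
[... 6928 characters left out ...]
  63  64  61  59  57  73  80  68  70  76  75  46  53  54  52  94  98  95  95
194 143  95  57  61  62  65  67  61  64  60  59  66  69  54  65  74  67  41  52  54  52  94  93  99  96
195 144 133  59  59  62  64  65  65  64  64  57  52  61  54  49  74  58  44  60  57  55  94  97  97  96
196 143 145  97  60  60  63  68  65  61  64  57  52  56  56  51  73  58  48  73  58  61  98  96  95  98
197 144 145 132  58  57  64  63  67  62  62  61  56  56  53  52  73  54  58  70  60  66  97  96  98  99
198 141 146 144  90  59  65  65  64  64  65  65  56  55  55  54  74  47  64  68  63  83  96  97  95  97
199 141 144 143 128  57  62  63  61  65  61  58  59  55  58  52  72  42  64  69  62  78  96  95  97  96
```

```bash
python3 - <<'E'
from h import *
ct,cs=cam('top'),cam('side')
L,e=tri([ct,cs],[(351.6,153.7),(409.3,184.3)]);print('lens',L.round(1),e)
t=cv2.imread('pics/top0.png').astype(int).mean(2);s=cv2.imread('pics/side0.png').astype(int).mean(2)
for y in range(98,112): print(y,' '.join(f"{int(t[y,x]):3d}" for x in range(342,364,1)))
for y in range(132,150): print(y,' '.join(f"{int(s[y,x]):3d}" for x in range(434,456,1)))
for z in(300,320,340,360):
    P=plane(ct,[(341,143.5),(363,142),(345,124.7),(359,124.2)],z); print(z,P[:,:2].round(1).tolist(),[np.degrees(np.arctan2(*(P[i]-P[i+1])[1::-1])).round(1) for i in(0,2)])
print('post at 382',plane(ct,[(352.7,104.7)],382),plane(cs,[(445.5,139.5)],382))
E
```

```text
lens [760.4  -8.9 290.4] [np.float64(0.13837612829973495), np.float64(0.1540133785271066)]
98  75  74  75  38  41  36  49  46  50  41  43  50  42  40  43  52  52  53  54  45  46  47
99  93  94  89  75  77  82  74  75  88  74  75  38  47  47  48  49  45  47  40  44  50  47
100  89  90  83  85  91  96  92  93  89  93  87  73  71  76  78  75  75  77  72  76  40  43
101  90  88  85  84  86  92  84  86  88  82  94  93  82  81  85  85  91  87  87  85  69  72
102  88  81  86  85  85  87  85  81 101 112 118 109 115  86  81  82  88  89  83  81  88  82
103  85  90  89  81  83  88  81 102 119 124 123 118 124 114  85  80  85  87  80  80  87  86
104  85  88  89  83  84  83  91 121 126 123 117 120 124 123 107  82  86  85  85  81  83  83
105  84  85  86  85  90  85  88 133 125 113 121 121 120 120 118  82  86  81  83  89  83  87
106  83  90  89  89  87  82  76 123 119 120 123 121 124 120 115  72  86  86  84  82  86  85
107  88  91  90  90  86  86  72 104 129 124 124 125 121 121  88  80  84  88  87  83  84  83
108  84  83  94  76  80  73  72  70 104 131 131 128 119  95  49  62  70  90  83  84  82  85
[... 1746 characters left out ...]
96
148  94  97  92  95  91  56  58  64  68  69  63  65  63  61  77  96  95  94  94  95  93  96
149  93  96  96  94  90  55  59  61  68  68  69  65  62  68  89  99  96  99  95  96  96  94
300 [[781.5, 18.5], [789.1, -34.7], [831.6, 11.4], [835.4, -22.8]] [np.float64(98.2), np.float64(96.2)]
320 [[773.0, 19.0], [780.5, -33.3], [822.3, 12.0], [825.9, -21.6]] [np.float64(98.2), np.float64(96.2)]
340 [[764.5, 19.5], [771.8, -31.9], [812.9, 12.6], [816.5, -20.4]] [np.float64(98.2), np.float64(96.2)]
360 [[756.0, 20.0], [763.2, -30.5], [803.5, 13.3], [807.1, -19.2]] [np.float64(98.2), np.float64(96.2)]
post at 382 [[844.48511904  -1.12752771 382.        ]] [[840.52597352  -4.97982327 382.        ]]
```

```bash
python3 - <<'E'
from h import *
print(plane(cam('side'),[(445.8,137.5)],382))
print(rel([516,240,230],e=[180,0,96.8]))
E
```

```text
[[846.10743304   1.17363165 382.        ]]
[-0.1, -0.1, 11.0, 512.2, 197.6, 24.4]
```

>>> {"method": "carry_out", "body": {
  "commands": [
    [0, 0, 11, 512, 197.6, 0, 0.1],
    [0, 0, 11, 512, 197.6, 0, 0.1],
    [0, 0, 11, 512, 197.6, 0, 0.1],
    [0, 0, 11, 512, 197.6, 0, 0.1],
    [0, 0, 11, 512, 197.6, 0, 0.1],
    [0, 0, 11, 512, 197.6, 0, 0.1],
    [0, 0, 11, 512, 197.6, 0, 0.1],
    [0, 0, 11, 512, 197.6, 0, 0.1],
    [0, 0, 11, 512, 197.6, 10, 0.1],
    [0, 0, 11, 512, 197.6, 20, 0.1],
    [0, 0, 11, 512, 197.6, 24, 0.1],
    [0, 0, 11, 512, 197.6, 24, 0.1],
    [0, 0, 11, 512, 197.6, 24, 0.1],
    [0, 0, 11, 512, 197.6, 24, 0.1]
  ]
}}

```text
time_s: 13.0
ee_pos: [516.4, 238.2, 230.2]
ee_rot: [-179.9, 0.1, 96.7]
force: [0.7, -0.4, 0.0]
gripper_width: 49.9
gripper_force: 0.0
```

```bash
python3 - <<'E'
from h import *
import pickle
s=state();im=grab_frame('wrist')[...,::-1];cv2.imwrite('pics/w9.png',im)
c=cam('wrist',s);print(s['ee_pos'],s['ee_rot'])
b,g,r=[cv2.GaussianBlur(im,(3,3),0)[...,k].astype(int) for k in range(3)]
til=((r-b>=12)&(r-b<50)&(b>110)).astype(np.uint8);til=cv2.medianBlur(til,3);til[255:]=0
n,l,st,_=cv2.connectedComponentsWithStats(til)
for i in range(1,n):
    if st[i,4]<800: continue
    B=cv2.boxPoints(cv2.minAreaRect(np.argwhere(l==i)[:,::-1].astype(np.float32)));P=plane(c,B,132)
    print(st[i].tolist(),P.mean(0).round(1),[ (np.linalg.norm(P[k+1]-P[k]).round(1),np.degrees(np.arctan2(*(P[k+1]-P[k])[1::-1])).round(1)) for k in(0,1)])
print(rel([511.2,293.7,115],e=[180,0,96.8]))
E
```

```text
[516.40816696 238.19356383 230.18033788] [-1.79900863e+02  6.38248828e-02  9.67241776e+01]
[205, 89, 28, 125, 2564] [436.3 287.1 132. ] [(np.float64(15.2), np.float64(10.0)), (np.float64(89.2), np.float64(-83.4))]
[311, 93, 21, 123, 2458] [511.4 293.8 132. ] [(np.float64(14.2), np.float64(6.7)), (np.float64(88.0), np.float64(-82.7))]
[408, 101, 29, 123, 2486] [586.2 296.7 132. ] [(np.float64(89.7), np.float64(96.1)), (np.float64(14.7), np.float64(2.5))]
[-0.0, 0.0, -0.1, 56.1, 1.1, 115.7]
```

>>> {"method": "carry_out", "body": {
  "commands": [
    [0, 0, -0.2, 56, 1.2, 50, 0.1],
    [0, 0, -0.2, 56, 1.2, 85, 0.1],
    [0, 0, -0.2, 56, 1.2, 85, 0.1],
    [0, 0, -0.2, 56, 1.2, 85, 0.1],
    [0, 0, -0.2, 56, 1.2, 105, 0.1],
    [0, 0, -0.2, 56, 1.2, 130, 0.1],
    [0, 0, -0.2, 56, 1.2, 155, 0.1],
    [0, 0, -0.2, 56, 1.2, 175, 0.1],
    [0, 0, -0.2, 56, 1.2, 185, 0.1],
    [0, 0, -0.2, 56, 1.2, 187, 0.1],
    [0, 0, -0.2, 56, 1.2, 187, 0.1]
  ]
}}

```text
time_s: 14.15
ee_pos: [512.7, 295.0, 45.5]
ee_rot: [179.9, -0.1, 96.9]
force: [0.5, 0.3, 0.8]
gripper_width: 50.2
gripper_force: 0.0
```

>>> {"method": "carry_out", "body": {
  "commands": [
    [0, 0, 0, 0, 0, 0, -0.9],
    [0, 0, 0, 0, 0, 0, -0.9],
    [0, 0, 0, 0, 0, 0, -0.9],
    [0, 0, 0, 0, 0, 0, -0.9],
    [0, 0, 0, 0, 0, 0, -0.9],
    [0, 0, 0, 0, 0, 0, -0.9],
    [0, 0, 0, 0, 0, 0, -0.9],
    [0, 0, 0, 0, 0, 0, -0.9]
  ],
  "force": 45
}}

```text
time_s: 14.95
ee_pos: [511.5, 295.2, 44.2]
ee_rot: [180.0, -0.0, 97.0]
force: [-0.4, 1.1, 3.4]
gripper_width: 15.5
gripper_force: 45.0
```

>>> {"method": "carry_out", "body": {
  "commands": [
    [0, 0, 0, 0, 0, -15, -0.9],
    [0, 0, 0, 0, 0, -40, -0.9],
    [0, 0, 0, 0, 0, -75, -0.9],
    [0, 0, 0, 0, 0, -110, -0.9],
    [0, 0, 0, 0, 0, -145, -0.9],
    [0, 0, 0, 0, 0, -170, -0.9],
    [0, 0, 0, 0, 0, -170, -0.9],
    [0, 0, 0, 0, 0, -170, -0.9]
  ]
}}

```text
time_s: 15.75
ee_pos: [510.7, 294.6, 212.5]
ee_rot: [-179.9, 0.0, 97.0]
force: [-0.5, 0.0, -4.4]
gripper_width: 15.8
gripper_force: 45.0
```

```bash
cat > tgt.py <<'E'
from h import *
L=np.array([760.4,-8.9,290.4]);M=R.from_euler('xyz',[0,-20,6],degrees=True).as_matrix()
F=L-200*M[:,0];x,y,z=M.T
Tool=np.c_[y,x,-z];p=F-8*x-(60-32.2)*z+1.4*y
if __name__=='__main__':
    s=state();print(s['ee_pos'],s['ee_rot'],s['gripper_force'],s['force'])
    print(p,R.from_matrix(Tool).as_euler('xyz',degrees=True),rel(p,rot=Tool,s=s))
    e=R.from_euler('xyz',[180,0,96],degrees=True).as_matrix();print('upright above',rel(p+[-30,0,20],rot=e,s=s))
E
python3 tgt.py
```

```text
[510.68060207 294.63963254 212.47792546] [-1.79882017e+02  4.40662138e-02  9.69512973e+01] 44.992908239364624 [-0.46271038  0.00483809 -4.38652036]
[575.32439709 -26.94451812 193.13635533] [1.60000000e+02 1.27222187e-14 9.60000000e+01] [-20.1, -0.1, 0.9, -327.0, 25.3, 19.5]
upright above [-0.1, 0.0, 1.0, -323.4, -4.5, -0.4]
```

>>> {"method": "carry_out", "body": {
  "commands": [
    [0, 0, 0, -15, 0, 0, -0.9],
    [0, 0, 0, -45, 0, 0, -0.9],
    [0, 0, 0, -80, -1, 0, -0.9],
    [0, 0, 0, -120, -1, 0, -0.9],
    [0, 0, 0.5, -160, -2, 0, -0.9],
    [0, 0, 0.5, -200, -2, 0, -0.9],
    [0, 0, 1, -240, -3, 0, -0.9],
    [0, 0, 1, -275, -3, 0, -0.9],
    [0, 0, 1, -305, -4, 0, -0.9],
    [0, 0, 1, -320, -4, 0, -0.9],
    [-4, 0, 1, -327, 1, 4, -0.9],
    [-8, 0, 1, -327, 7, 8, -0.9],
    [-12, 0, 1, -327, 13, 12, -0.9],
    [-16, 0, 1, -327, 19, 16, -0.9],
    [-20, 0, 1, -327, 25, 19.5, -0.9],
    [-20, 0, 1, -327, 25, 19.5, -0.9],
    [-20, 0, 1, -327, 25, 19.5, -0.9],
    [-20, 0, 1, -327, 25, 19.5, -0.9]
  ]
}}

```text
time_s: 17.55
ee_pos: [576.3, -26.5, 194.5]
ee_rot: [160.0, -0.2, 96.0]
force: [-0.7, -0.3, -3.1]
gripper_width: 15.8
gripper_force: 45.0
```

```bash
python3 tgt.py; python3 - <<'E'
from h import *
from tgt import F,x,y,z
f=grab_frame('side')[...,::-1];t=grab_frame('top')[...,::-1].copy();f=f.copy();cv2.imwrite('pics/s10.png',f);cv2.imwrite('pics/t10.png',t)
C=[F-(16 if b else 0)*x+i*45*y+j*60*z for b in(0,1) for i,j in((-1,-1),(1,-1),(1,1),(-1,1))]
def crop(n,im,w):
    P=project(cam(n),C);c=np.r_[P.mean(0)].astype(int);x0,y0=c[0]-w//2,c[1]-w//2
    a=cv2.resize(im[y0:y0+w,x0:x0+w],(400,400),interpolation=cv2.INTER_CUBIC)
    for p in (P-[x0,y0])*400/w: cv2.circle(a,tuple(int(v) for v in p),3,(0,0,255),1)
    return a
cv2.imwrite('pics/m10.png',np.hstack([crop('side',f,130),crop('top',t,110)]))
E
```

```text
[576.27949072 -26.50318266 194.51479627] [160.03891672  -0.1739007   95.98798365] 44.992931485176086 [-0.67450141 -0.31891689 -3.12384895]
[575.32439709 -26.94451812 193.13635533] [1.60000000e+02 1.27222187e-14 9.60000000e+01] [-0.0, -0.2, -0.1, -0.3, -1.4, 1.0]
upright above [20.0, -0.2, -0.0, 2.8, -22.6, -28.0]
```

View pics/m10.png

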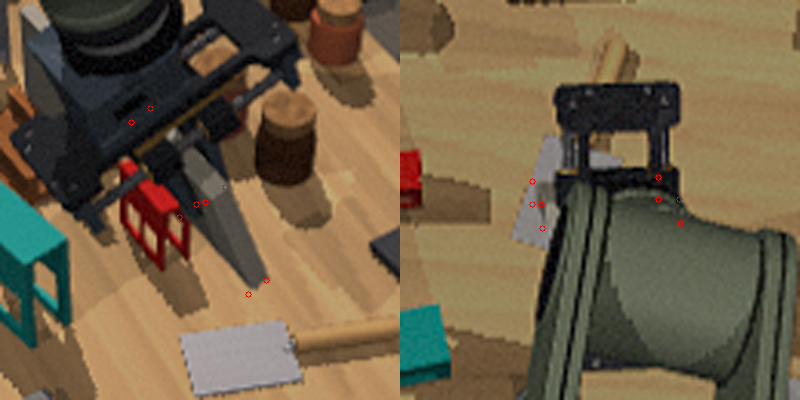

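The tile edges sit on the predicted corners: near-end bottom at about (255,288), top at about (215,190). The grip is steady at 45 N. I'll let it settle, then hand in.

>>> {"method": "carry_out", "body": {
  "commands": [
    [0, 0, 0, 0, -1, 1, -0.9],
    [0, 0, 0, 0, -1, 1, -0.9],
    [0, 0, 0, 0, -1, 1, -0.9],
    [0, 0, 0, 0, -1, 1, -0.9],
    [0, 0, 0, 0, -1, 1, -0.9],
    [0, 0, 0, 0, -1, 1, -0.9]
  ]
}}

```text
time_s: 18.25
ee_pos: [575.2, -26.5, 193.2]
ee_rot: [160.0, -0.2, 96.0]
force: [-0.2, 0.5, -3.9]
gripper_width: 15.6
gripper_force: 45.0
```

```bash
python3 tgt.py; python3 -c "
import workcell;print(workcell.workorder.job_done())"
```

```text
[575.21355808 -26.54170628 193.19109516] [159.99761685  -0.17822821  95.97519694] 44.99301195144653 [-0.19550452  0.50648103 -3.86993792]
[575.32439709 -26.94451812 193.13635533] [1.60000000e+02 1.27222187e-14 9.60000000e+01] [0.0, -0.2, -0.1, -0.4, 0.0, 0.1]
upright above [20.0, -0.2, -0.1, 2.8, -21.2, -28.9]
the job is handed in; nothing more can be done
None
```

I handed the job in at about 18 s: the stencil hangs released astride the bar near its middle, and the tile is held still within 1 mm of its computed pose, 20 cm in front of the lens; no verdict came back.

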